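Unstack the cultures into the imager's carrier

ROBOT

A 6-joint arm with a two-finger parallel gripper is mounted at the origin on the work surface; the furniture and walls round the work are solid. World frame = base frame: x ahead of the robot, y to its left, z up, the work surface at z = 0. Lengths are in m, angles in rad, forces in N, time in s.
With the tool pointing down it reaches from about 0.35 to 0.775 m from the base axis. Payload 7.3 kg.
Tool frame: the origin (TCP) lies on the mounting face of the last link; the fingertips stand 178 mm ahead of it and the grasp point (between the pads) lies 159 mm ahead of it (robot.grip_depth is the distance from the TCP to the grasp point, in m); z points along the fingers, y is the line along which they close (so a half turn about z gives the same grasp; the last joint's range is limited). The gripper opens to 92 mm and grips with 3 to 60 N. Pads are 19 mm wide; open, the fingers measure 130 mm over their backs; the gripper's body (75 mm by 190 mm) begins 47 mm behind the grasp point.
Start: joints at [1.059, 0.342, 1.524, -0, 1.275, -0.146], TCP at [0.188, 0.49, 0.405] pointing down, gripper open.
Joint ranges: [-2.53, 2.53], [-0.77, 2.02], [0.04, 2.7], [-1, 4.14], [0.28, 2.66], [-3.11, 3.11]. Speed limits (rad/s): [2.57, 2.57, 3.14, 3.14, 3.14, 3.14].

INTERFACE

Orientations are given as [roll, pitch, yaw] about the fixed x, y, z axes, in that order (R = Rz(yaw) Ry(pitch) Rx(roll)).
In Python, from cell import observe, cams, robot, models gives the robot as it stands.
- The arm moves only by the shell command python3 -m jog 'ROWS' [FORCE]. ROWS is JSON, a list of rows, each a list of 3 entries, a list of its own where there are three numbers: the shift along the tool's x, y, z each as a share of 0.4 m, from -1 to 1, then the turn about the tool's z as a share of pi rad, from -1 to 1, then the closure, from 0 (fully open) to 1 (shut). In form: [[[x, y, z], turn, jaw], ...]. A call has 1 to 12 rows; each row is the pose to reach, as a shift and turn from the pose commanded when the call began, along the tool's axes at that moment, turning the shorter way round; what a row does not reach only later rows make up. A row lasts 1/8 s, in which the tool goes at most 62.5 mm and 10.7 degrees, less where a joint would pass 70% of its speed; a pose out of reach is approached as far as the arm can. A call with a number of a shift or a turn outside -1 to 1 is refused whole. A call with a gripper value outside its range is refused whole. The fingers move at their own pace and stop on an object; FORCE is the grip in N (left out, the last holds). Time passes only in rows, so rows that repeat a pose let the fingers close. It gives the time, the measured TCP pose, the force, the opening and the grip force at its end, in the units of the state.
- observe(): the state, without advancing time (a new reading comes with each control period).
- cams.read_camera(name): name is "side" or "top" or "wrist"; returns the picture (384x512x3 uint8, red, green, blue); there is no depth.
- cams.camera_model(name): a dict with "camera_matrix" (3x3 intrinsics, pixels), "pose" (4x4, takes a point from camera to world coordinates). Camera axes: x right, y down, z forward; pixel columns grow to the right and rows downward; lengths in m; the calibration is good to about 2 mm. A picture is of the moment at which its call begins: read the wrist's pose just before it. camera_model takes no time and is no camera call; for the wrist camera it gives the pose at the moment of the call.
- robot.hand_in(): hands the job in; it is judged then, once.
Trained networks look in the newest picture that a camera, given by its name, has taken for a name from the list of things; names that differ only in an ending like _2 or _b are one class to them, and where a whole thing is asked for, a point or a joint stands for the part that bears it (a point fixed in the world has none). Each returns a list of dicts, best first, with "confidence" (0 to 1); they miss things now and then, are a little off and sometimes report something else, mostly with a low value. They report only what shows in the picture. A call takes as long as a camera call. They do not tell look-alikes from the thing itself.
- models.find_in(target, camera): "position" ([x, y, z] in m, in world coordinates, good to about 4 mm: the middle of the surface that is visible of it).
- models.pinpoint(target, camera): "position" ([x, y, z] in m, in world coordinates, good to about 4 mm: a listed point, or the origin of a listed thing).
The state is a dict: "time": time; "qpos": joint angles; "qvel": joint speeds; "joint_efforts": joint torques, N m; "tool_pos": TCP position; "tool_rot": TCP orientation; "contact_force": force on the tool from outside, world axes, zero at the start; "torque": the same for the moment, N m; "opening": finger opening in m; "grip_force": force on a finger pad.
Only numpy, scipy, OpenCV 4.12 (cv2) and the standard library are available. Lean on these libraries where they do the work, as an engineer would, in place of code of your own. Each camera call takes 0.05 s, during which the arm holds its last target. There are 200 camera calls.

TASK

Load the imaging carrier: take the stack of cultures apart and put each one into the insert of the carrier made for it, the three lidded dishes flat in the round recess of their size and the chambered slide pressed down level between the two sprung jaws until both have snapped shut over its ends. Keep the cultures level all the way and leave each one released and at rest.

Things in the scene. Friction and masses are not known exactly. Their poses are not given: they have to be found in the camera images.
- dish_large: large closed round dish with dark red medium, 66 mm in diameter, 14 mm high, 45 g; the bottom of the stack, standing on the bench. A plain flat disc to the fingers. Origin: centre of its underside, z up.
- dish_medium: medium closed round dish with straw-yellow medium, 52 mm in diameter, 13 mm high, 32 g; stands on the large dish. Origin: centre of its underside, z up.
- slide: slide with eight teal wells, 25 g, on the medium dish at some angle: thin plate 76 x 26 x 3 mm (x long) with a block 54 x 22 mm in its middle, top 12.5 mm above the underside. The plate stands out 11 mm at each end (one orange, one white) and 2 mm along each side. Grip the block across its 22 mm, fingertips above the plate. Origin: centre of its underside, z up. Either way round is right.
- dish_small: small closed round dish with violet medium, 38 mm in diameter, 12 mm high, 20 g; the top of the stack, on the slide's block. Origin: centre of its underside, z up.
- holder_large: black square insert 105 x 105 x 7 mm with the largest round recess, pale floor: 78 mm wide at the floor, 84 at the bevelled mouth, 4 mm deep; for the large dish. Origin: centre of its underside, 6 mm above the bench, z up; floor 3 mm above it. The four inserts are fixed two by two, 112 mm apart, in a light metal carrier 238 mm square with a rim 10 mm high; which sits where changes.
- holder_medium: as holder_large, with a recess 64 mm wide at the floor (70 mm at the mouth), same depth; for the medium dish. Origin and heights as there.
- holder_small: as holder_large, with a recess 50 mm wide at the floor (56 mm at the mouth), same depth; for the small dish. Origin and heights as there.
- holder_slide: black square insert 105 x 105 mm; bed for the slide 5 mm above its origin (underside centre), pale strip along its x axis, sprung steel jaws at x = -38 and 38 mm: bevelled mouth 22 mm above the origin, takes a slide up to 6 mm off centre; noses 8.5 mm above it. Low corner guides leave 5 mm play in y. Press straight down, slide along x; it takes 5 to 15 N. Fingers have free room in y.
- clip_a (a joint): jaw at the insert's -x end, slides outwards against its spring: 0 m closed, up to 0.009 m open; 2 mm or more as the slide passes, and back to 0 over the seated slide
- clip_b (a joint): the same for the jaw at the +x end
Not all that is in view belongs to the job. Leave any green look-alike of the dish_small alone.

How it is judged:
At the end, for the whole second after the job is handed in: Each dish lies flat in its own recess (centre within 8 mm, height within 2 mm, tilt under 0.06 rad); the slide lies on its bed (centre within 8 mm, height within 1.5 mm, tilt under 0.05 rad, along the bed within 0.15 rad), both jaws within 1.5 mm of closed; all released and at rest (horizontal distance between dish_large and holder_large below 0.008 m and z of dish_large in the frame of holder_large below 0.005 m and angle between each of dish_large, dish_medium, dish_small's own z axis and vertical below 0.06 rad and linear speed of each of dish_large, dish_medium, dish_small, slide below 0.01 m/s and horizontal distance between dish_medium and holder_medium below 0.008 m and z of dish_medium in the frame of holder_medium below 0.005 m and horizontal distance between dish_small and holder_small below 0.008 m and z of dish_small in the frame of holder_small below 0.005 m and horizontal distance between slide and holder_slide below 0.008 m and z of slide in the frame of holder_slide below 0.0065 m and angle between slide's own z axis and vertical below 0.05 rad and angle between the x axis of slide and the x axis of holder_slide, either way round below 0.15 rad and value of joint each of clip_a, clip_b below 0.0015 m); the robot touches nothing.
It fails at once if a culture is tipped by more than 0.5 rad (angle between any of dish_large, dish_medium, dish_small, slide's own z axis and vertical above 0.5 rad).
It also fails if it takes over 106 s, if anything falls off the work surface, if the arm or the gripper's body presses on something with over 40 N, if the wrist force passes 120 N, or if a joint passes its speed limit or range.

## Working session

There is one attempt and no reset: what is moved stays moved. The work goes in short steps, Python scripts to look and compute and a shell command to move; the robot and the scene stay as the last step left them, time stands still between calls to the robot, and variables do not carry over. Pictures are saved under pics/ and viewed, at most 18 in all, crops included, and the job is handed in when it is done.

```bash
ls; mkdir -p pics; python3 - <<'E'
from cell import observe,cams,robot,models
import cv2,numpy as np
s=observe();print(s['time'],s['tool_pos'],s['tool_rot'],s['opening'],robot.grip_depth)
ims={}
for c in ("top","side"):
    im=cams.read_camera(c);ims[c]=im
    m=cams.camera_model(c);print(c,np.round(m['pose'],3).tolist(),np.round(m['camera_matrix'],1).tolist())
    for t in ("dish_large","dish_medium","slide","dish_small","holder_large","holder_medium","holder_small","holder_slide"):
        r=models.pinpoint(t,c)
        print(t,[(np.round(d['position'],4).tolist(),round(d['confidence'],2)) for d in r[:3]])
    cv2.imwrite(f"pics/{c}0.png",cv2.resize(im[:,:,::-1],(800,600)))
E
```

```text
pics
0.0 [0.18769251 0.49014554 0.40404975] [-3.14004484e+00 -2.31686017e-04  2.77578597e+00] 0.09202364716186197 0.1592
top [[0.031, -0.98, 0.198, 0.32], [-1.0, -0.028, 0.014, -0.007], [-0.008, -0.199, -0.98, 1.259], [0.0, 0.0, 0.0, 1.0]] [[476.0, 0.0, 259.4], [0.0, 476.0, 199.9], [0.0, 0.0, 1.0]]
dish_large [([0.5419, 0.2099, 0.0025], 0.6), ([0.495, -0.238, 0.0084], 0.56)]
dish_medium [([0.5389, 0.213, 0.0137], 0.52)]
slide [([0.5415, 0.2125, 0.0273], 0.45)]
dish_small [([0.5049, 0.3138, 0.0027], 0.68), ([0.6446, 0.2251, 0.0006], 0.59), ([0.5456, 0.2158, 0.042], 0.55)]
holder_large [([0.4944, -0.1238, 0.0001], 0.58), ([0.6057, -0.1256, 0.0041], 0.56), ([0.5428, 0.2129, 0.042], 0.38)]
holder_medium [([0.4956, -0.123, 0.0016], 0.67)]
holder_small [([0.603, -0.2385, 0.0085], 0.75), ([0.4981, -0.241, 0.0095], 0.18)]
holder_slide [([0.4951, -0.237, 0.0076], 0.79)]
side [[-0.999, 0.04, -0.03, 0.578], [0.046, 0.504, -0.862, 0.726], [-0.019, -0.863, -0.505, 0.504], [0.0, 0.0, 0.0, 1.0]] [[359.7, 0.0, 257.2], [0.0, 359.7, 189.2], [0.0, 0.0, 1.0]]
dish_large [([0.5394, 0.213, -0.0028], 0.63)]
dish_medium [([0.5452, 0.2131, 0.0129], 0.54)]
slide [([0.5428, 0.2143, 0.0296], 0.67)]
dish_small [([0.6511, 0.2272, 0.001], 0.76), ([0.547, 0.2102, 0.0416], 0.73), ([0.5091, 0.3131, 0.0012], 0.57)]
holder_large [([0.6078, -0.1288, 0.006], 0.71), ([0.5479, 0.2102, 0.0377], 0.63)]
holder_medium [([0.4917, -0.123, 0.0086], 0.63)]
holder_small [([0.6002, -0.2385, 0.0037], 0.65), ([0.5442, 0.2074, 0.0387], 0.61)]
holder_slide [([0.4945, -0.2374, 0.0011], 0.76)]
```

View pics/top0.png

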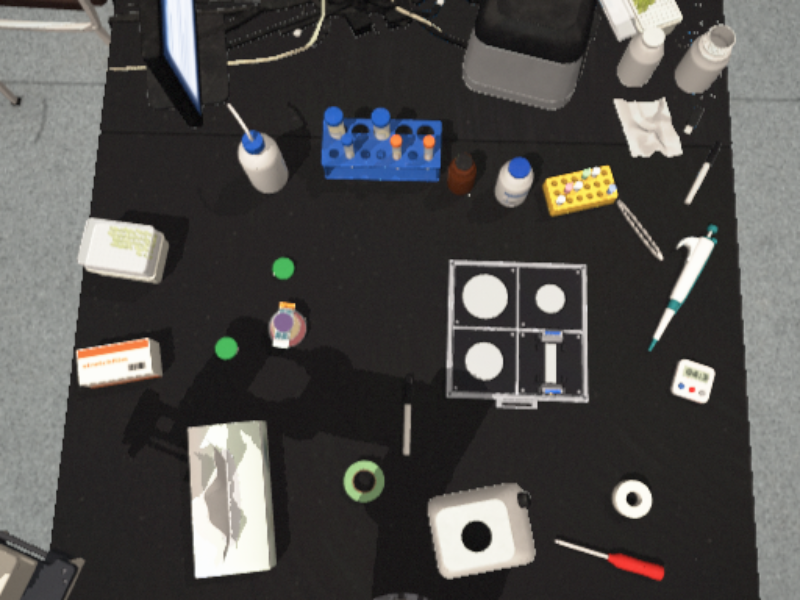

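View pics/side0.png

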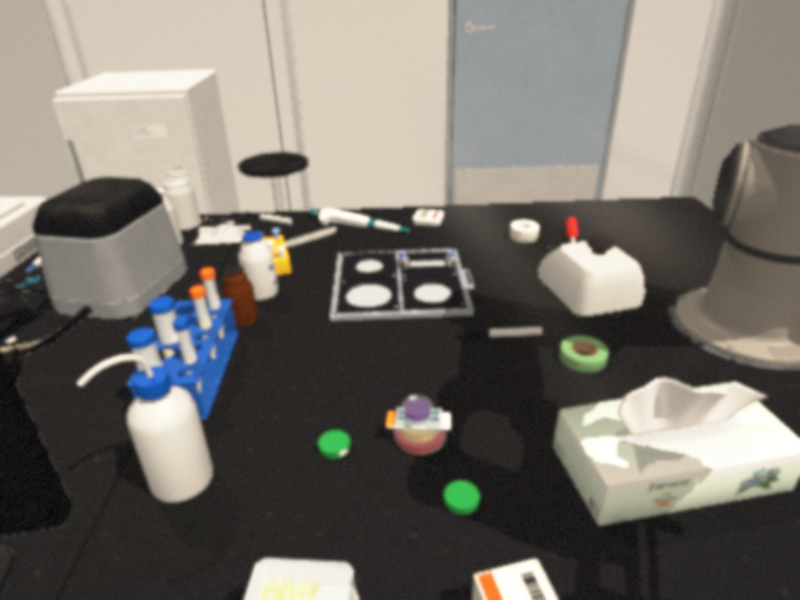

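The pictures confirm the finds. In the top view the stack is at (287,325), with the orange slide end at (287,306) and the white at (281,341). Green look-alikes are at (227,348) and (284,268). The carrier has large at (485,297), medium (484,361), small (550,298) and the slide bed, upright, at (550,363).

```bash
cat > h.py <<'E'
from cell import observe,cams,robot,models
import cv2,numpy as np
from scipy.spatial.transform import Rotation as R
def world(cam,uv,z,m=None):
    m=m or cams.camera_model(cam);P=np.array(m['pose']);K=np.array(m['camera_matrix'])
    d=P[:3,:3]@np.linalg.inv(K)@np.array([uv[0],uv[1],1.]);o=P[:3,3]
    return (o+d*(z-o[2])/d[2])[:3]
def goto(x,y,z,yaw):
    """z of grasp point"""
    s=observe();r=R.from_euler('xyz',s['tool_rot']);t=np.array([x,y,z+robot.grip_depth])
    d=r.inv().apply(t-s['tool_pos'])/0.4
    dy=(yaw-s['tool_rot'][2]+np.pi/2)%np.pi-np.pi/2
    print('row',np.round(d,4).tolist(),'turn',round(-dy/np.pi,4),'(other: +-1)','t',round(s['time'],2),'f',np.round(s['contact_force'],1),'open',round(s['opening'],4),'grip',round(s['grip_force'],1),'rot',np.round(s['tool_rot'],3),'q6',round(s['qpos'][5],2),'gp',np.round(s['tool_pos']-[0,0,robot.grip_depth],4))
E
python3 - <<'E'
from h import *
im=cams.read_camera("top");hsv=cv2.cvtColor(im,cv2.COLOR_RGB2HSV)
mask=((hsv[...,1]<60)&(hsv[...,2]>150)).astype(np.uint8)
roi=np.zeros_like(mask);roi[172:252,292:372]=1
n,l,st,c=cv2.connectedComponentsWithStats(mask*roi)
for i in range(1,n):
    if st[i,4]>100: 
        p=world("top",c[i],0.009);e=''
        print(c[i].round(1),st[i],p.round(4))
        if st[i,4]<500:
            ys,xs=np.where(l==i);q=np.array([world("top",a,0.011)[:2] for a in zip(xs,ys)])
            w,v=np.linalg.eigh(np.cov(q.T));print(w,'axis',v[:,1])
goto(0.48,0.212,0.24,np.pi)
E
```

```text
[332.2 213. ] [292 172  68  80 242] [ 0.5431 -0.1847  0.009 ]
[0.00154966 0.0019163 ] axis [0.39309729 0.91949688]
[310.  189.4] [296 175  29  29 645] [ 0.606 -0.125  0.009]
[351.8 190.7] [343 182  19  18 266] [ 0.6056 -0.237   0.009 ]
[0.00015478 0.0001574 ] axis [-0.9316576  -0.36333746]
[309.5 230.6] [298 219  24  24 453] [ 0.4943 -0.1248  0.009 ]
[0.00024481 0.00026138] axis [0.61809002 0.78610732]
[352. 232.] [349 220   7  25 175] [ 0.4939 -0.2368  0.009 ]
[2.77893957e-05 3.68231193e-04] axis [-0.99993864  0.0110778 ]
row [-0.9311, -0.3883, 0.0139] turn -0.1164 (other: +-1) t 0.95 f [-0.3 -0.5  0.6] open 0.0919 grip 0.0 rot [3.141 0.    2.776] q6 -0.15 gp [0.1878 0.4903 0.2456]
```

```bash
python3 -m jog '[[[-0.931,-0.388,0.014],-0.116,0],[[-0.931,-0.388,0.014],-0.116,0],[[-0.931,-0.388,0.014],-0.116,0],[[-0.931,-0.388,0.014],-0.116,0],[[-0.931,-0.388,0.014],-0.116,0],[[-0.931,-0.388,0.014],-0.116,0],[[-0.931,-0.388,0.014],-0.116,0],[[-0.931,-0.388,0.014],-0.116,0],[[-0.931,-0.388,0.014],-0.116,0]]' 15; python3 - <<'E'
from h import *
m=cams.camera_model("wrist");im=cams.read_camera("wrist")
print(np.round(m['pose'],3).tolist())
for t in ("dish_large","dish_medium","slide","dish_small"):
    print(t,[(np.round(d['position'],4).tolist(),round(d['confidence'],2)) for d in models.pinpoint(t,"wrist")[:3]])
cv2.imwrite("pics/w1.png",im[:,:,::-1]);goto(0.543,0.212,0.1,np.pi)
P=np.array(m['pose']);K=np.array(m['camera_matrix'])
p=P[:3,:3].T@(np.array([.543,.212,.05])-P[:3,3]);print(K@p/p[2])
E
```

```text
time: 2.08
tool_pos: [0.4797, 0.2123, 0.399]
tool_rot: [3.141, -0.001, 3.14]
contact_force: [-1.5, 0.0, -0.2]
opening: 0.0917
grip_force: 0.0
[[0.001, 0.965, 0.263, 0.411], [1.0, -0.001, 0.001, 0.212], [0.001, 0.263, -0.965, 0.38], [0.0, 0.0, 0.0, 1.0]]
dish_large [([0.5428, 0.2159, 0.0389], 0.43)]
dish_medium [([0.5402, 0.2133, 0.0153], 0.91)]
slide [([0.5462, 0.2156, 0.0283], 0.57)]
dish_small [([0.6465, 0.2217, 0.002], 0.93), ([0.5463, 0.2148, 0.0386], 0.9), ([0.5021, 0.3155, -0.0026], 0.65)]
row [-0.1591, -0.0026, 0.3504] turn 0.0001 (other: +-1) t 2.33 f [-0.3  0.5 -0.6] open 0.092 grip 0.0 rot [ 3.141  0.    -3.141] q6 -1.3 gp [0.4793 0.213  0.2401]
[251.88173273 232.60655693   1.        ]
```

View pics/w1.png

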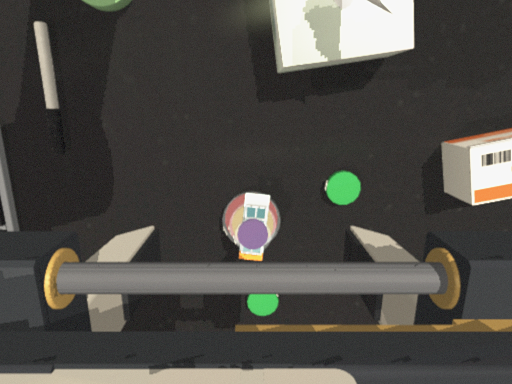

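The wrist view shows the stack. The small violet dish is at about (252,234), the white slide end spans (246,194)–(270,196), and the orange end edge is about (239,258)–(264,260). The green look-alikes are at (343,188) and (263,302).

```bash
cat > stack.py <<'E'
from h import *
def seg(im,lo,hi,box,m,z,name):
    hsv=cv2.cvtColor(im,cv2.COLOR_RGB2HSV);k=cv2.inRange(hsv,lo,hi)
    r=np.zeros_like(k);r[box[1]:box[3],box[0]:box[2]]=255;k&=r
    n,l,st,c=cv2.connectedComponentsWithStats(k)
    if n<2: print(name,'none');return
    i=1+np.argmax(st[1:,4]);cn,_=cv2.findContours((l==i).astype(np.uint8),0,2)
    (u,v),rad=cv2.minEnclosingCircle(cn[0]);a=cv2.minAreaRect(cn[0])
    print(name,st[i],'cent',c[i].round(1),world("wrist",c[i],z,m)[:2].round(4),'circ',np.round((u,v,rad),1),world("wrist",(u,v),z,m)[:2].round(4),'rect',np.round(a[1],1),[world("wrist",p,z,m)[:2].round(4).tolist() for p in cv2.boxPoints(a)])
E
python3 - <<'E'
from stack import *
m=cams.camera_model("wrist");im=cams.read_camera("wrist")
B=(200,170,300,262)
seg(im,(120,40,40),(160,255,255),B,m,.0515,'violet')
seg(im,(5,150,120),(22,255,255),(230,235,275,270),m,.030,'orange')
seg(im,(0,0,170),(179,50,255),(235,185,280,210),m,.030,'white')
seg(im,(80,60,40),(105,255,255),B,m,.0395,'teal')
E
```

```text
violet [237 219  30  30 693] cent [251.6 233.6] [0.5437 0.2125] circ [251.5 233.5  15. ] [0.5436 0.2124] rect [29. 29.] [[0.5278, 0.1976], [0.5278, 0.2271], [0.5597, 0.2275], [0.5597, 0.1973]]
orange [238 251  24  10  61] cent [246.6 257.1] [0.5806 0.2069] circ [249.6 256.1  11.8] [0.5793 0.2103] rect [23.1  7.1] [[0.5815, 0.1969], [0.5731, 0.1985], [0.5786, 0.2238], [0.5871, 0.2223]]
white [243 192  27  18 397] cent [255.6 200.9] [0.515  0.2167] circ [255.9 201.9  14.8] [0.5161 0.2171] rect [25.5 17.2] [[0.524, 0.2026], [0.505, 0.2045], [0.5077, 0.2314], [0.5269, 0.2298]]
teal [256 209   8   9  59] cent [259.9 212.7] [0.5251 0.2211] circ [259.6 212.6   5. ] [0.525  0.2209] rect [8. 7.] [[0.521, 0.217], [0.521, 0.2243], [0.5298, 0.2244], [0.5298, 0.2171]]
```

```bash
python3 -m jog '[[[-0.16,0,0.15],0,0],[[-0.16,0,0.3],0,0],[[-0.16,0,0.38],0,0],[[-0.16,0,0.42],0,0],[[-0.16,0,0.44],0,0],[[-0.16,0,0.44],0,0],[[-0.16,0,0.44],0,1],[[-0.16,0,0.44],0,1],[[-0.16,0,0.44],0,1],[[-0.16,0,0.44],0,1],[[-0.16,0,0.44],0,1]]' 12; python3 -c "
from h import *
goto(0.6055,-0.2370,0.035,np.pi)"
```

```text
time: 3.75
tool_pos: [0.544, 0.212, 0.2232]
tool_rot: [3.141, 0.0, 3.14]
contact_force: [-0.6, 0.8, -0.0]
opening: 0.0467
grip_force: 0.0
row [-0.1553, -1.1224, 0.0723] turn -0.0005 (other: +-1) t 3.75 f [-0.6  0.8 -0. ] open 0.0467 grip 0.0 rot [3.141 0.    3.14 ] q6 -1.33 gp [0.544 0.212 0.064]
```

```bash
python3 -m jog '[[[0,0,0],0,1],[[0,0,0],0,1],[[0,0,0],0,1],[[0,0,-0.03],0,1],[[0,0,-0.1],0,1],[[0,0,-0.2],0,1],[[0,0,-0.2],0,1]]' 12; python3 - <<'E'
from stack import *
goto(0.6055,-0.2370,0.035,np.pi)
m=cams.camera_model("wrist");im=cams.read_camera("wrist")
cv2.imwrite("pics/w2.png",im[:,:,::-1])
E
```

```text
time: 4.62
tool_pos: [0.5448, 0.2123, 0.3073]
tool_rot: [3.14, 0.007, 3.14]
contact_force: [-0.9, 0.3, -0.2]
opening: 0.0375
grip_force: 12.0
row [-0.151, -1.1237, 0.2816] turn -0.0004 (other: +-1) t 4.62 f [-0.9  0.3 -0.2] open 0.0375 grip 12.0 rot [3.14  0.007 3.14 ] q6 -1.33 gp [0.5448 0.2123 0.1481]
```

View pics/w2.png

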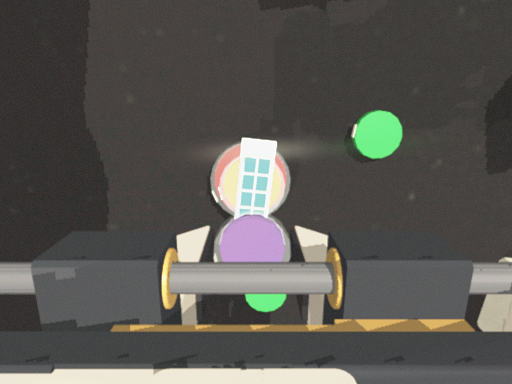

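The violet dish is held between the pads (252,248). The slide with its eight wells remains on the yellow and red dishes at (255,190).

```bash
python3 -m jog '[[[0,-0.05,0],0,1],[[-0.02,-0.15,0],0,1],[[-0.05,-0.28,0],0,1],[[-0.08,-0.42,0],0,1],[[-0.1,-0.56,0],0,1],[[-0.13,-0.7,0],0,1],[[-0.15,-0.84,0],0,1],[[-0.15,-0.94,0],0,1],[[-0.15,-0.99,0],0,1],[[-0.15,-1,0],0,1],[[-0.15,-1,0],0,1]]' 15; python3 -c "
from h import *
goto(0.6055,-0.2370,0.034,np.pi)"
```

```text
time: 6.05
tool_pos: [0.6034, -0.1871, 0.3028]
tool_rot: [3.141, -0.001, 3.141]
contact_force: [1.0, 0.8, -0.8]
opening: 0.0372
grip_force: 15.0
row [-0.0056, -0.125, 0.2739] turn -0.0002 (other: +-1) t 6.05 f [ 1.   0.8 -0.8] open 0.0372 grip 15.0 rot [ 3.141e+00 -1.000e-03  3.141e+00] q6 -1.99 gp [ 0.6034 -0.1871  0.1436]
```

```bash
python3 -m jog '[[[-0.005,-0.06,0],0,1],[[-0.005,-0.11,0.03],0,1],[[-0.005,-0.125,0.11],0,1],[[-0.005,-0.125,0.19],0,1],[[-0.005,-0.125,0.24],0,1],[[-0.005,-0.125,0.26],0,1],[[-0.005,-0.125,0.27],0,1],[[-0.005,-0.125,0.273],0,1],[[-0.005,-0.125,0.273],0,1]]' 15; python3 -c "
from h import *
goto(0.6055,-0.2370,0.034,np.pi)"
```

```text
time: 7.18
tool_pos: [0.6056, -0.2381, 0.1947]
tool_rot: [-3.141, 0.001, 3.14]
contact_force: [-0.1, -0.6, -0.5]
opening: 0.0371
grip_force: 15.0
row [0.0003, 0.0028, 0.0036] turn -0.0004 (other: +-1) t 7.17 f [-0.1 -0.6 -0.5] open 0.0371 grip 15.0 rot [-3.141e+00  1.000e-03  3.140e+00] q6 -2.06 gp [ 0.6056 -0.2381  0.0355]
```

```bash
python3 -m jog '[[[0,0.002,0.004],0,1],[[0,0.002,0.004],0,1],[[0,0.002,0.004],0,0.4],[[0,0.002,0.004],0,0.4],[[0,0.002,0.004],0,0.4],[[0,0.002,-0.04],0,0.4],[[0,0.002,-0.16],0,0.4],[[0,0.002,-0.3],0,0.4],[[0,0.002,-0.35],0,0.4],[[0,0.002,-0.35],0,0.4]]' 15; python3 - <<'E'
from h import *
im=cams.read_camera("wrist");cv2.imwrite("pics/w3.png",im[:,:,::-1])
print(world("wrist",(256,230),.021))
goto(0.483,0.2140,0.16,np.pi-0.1)
E
```

```text
time: 8.43
tool_pos: [0.6056, -0.2373, 0.3372]
tool_rot: [-3.139, 0.005, 3.14]
contact_force: [-0.1, -0.3, -0.7]
opening: 0.0552
grip_force: 0.0
[ 0.65274278 -0.2340409   0.021     ]
row [0.3072, 1.1275, 0.0381] turn 0.0314 (other: +-1) t 8.47 f [ 0.4  0.2 -1.1] open 0.0552 grip 0.0 rot [-3.141e+00  2.000e-03  3.140e+00] q6 -2.06 gp [ 0.6053 -0.2372  0.1758]
```

View pics/w3.png

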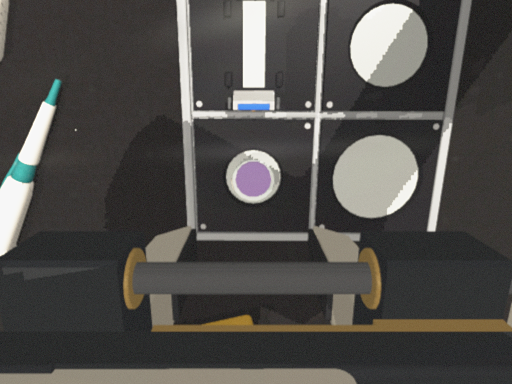

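The violet dish sits inside its recess at (253,178), with a pale ring visible all round. Next I go back for the slide.

```bash
python3 -m jog '[[[0.03,0.06,0],0,0.3],[[0.06,0.2,0],0,0.3],[[0.1,0.35,0],0,0],[[0.15,0.5,0],0,0],[[0.2,0.65,0],0,0],[[0.25,0.8,0],0,0],[[0.3,0.93,0],0,0],[[0.307,1,0],0,0],[[0.307,1,0],0,0]]' 15;  python3 -m jog '[[[0,0.06,0],0.031,0],[[0,0.127,0.03],0.031,0],[[0,0.127,0.038],0.031,0],[[0,0.127,0.038],0.031,0],[[0,0.127,0.038],0.031,0]]'; python3 - <<'E'
from stack import *
m=cams.camera_model("wrist");im=cams.read_camera("wrist");cv2.imwrite("pics/w4.png",im[:,:,::-1])
goto(0.545,0.213,0.048,np.pi-0.1)
B=(150,120,360,280)
seg(im,(5,150,120),(22,255,255),B,m,.030,'orange')
seg(im,(0,0,170),(179,50,255),B,m,.030,'white')
hsv=cv2.cvtColor(im,cv2.COLOR_RGB2HSV);k=cv2.inRange(hsv,(80,60,40),(105,255,255));k[:120]=0;k[290:]=0
n,l,st,c=cv2.connectedComponentsWithStats(k)
q=np.array([world("wrist",c[i],.0395,m)[:2] for i in range(1,n) if st[i,4]>30])
w,v=np.linalg.eigh(np.cov(q.T));print(n,q.round(4).tolist(),q.mean(0),np.arctan(v[1,1]/v[0,1]))
E
```

```text
time: 9.6
tool_pos: [0.4823, 0.1646, 0.3327]
tool_rot: [-3.141, -0.002, -3.14]
contact_force: [-0.6, -1.2, 0.4]
opening: 0.0919
grip_force: 0.0
time: 10.22
tool_pos: [0.4835, 0.2127, 0.3188]
tool_rot: [-3.141, -0.0, 3.042]
contact_force: [-0.0, -0.1, 0.2]
opening: 0.0917
grip_force: 0.0
row [-0.1529, 0.0158, 0.2795] turn 0.0 (other: +-1) t 10.28 f [-0.   0.1 -0. ] open 0.0919 grip 0.0 rot [-3.142  0.     3.042] q6 -1.2 gp [0.4835 0.2128 0.1598]
orange none
white [ 245  213   45   50 1280] cent [263.  235.5] [0.5263 0.2175] circ [266.5 237.   31.6] [0.5279 0.2203] rect [49. 44.] [[0.5048, 0.2045], [0.5085, 0.2408], [0.553, 0.2377], [0.5492, 0.1998]]
5 [[0.5239, 0.2109], [0.5249, 0.2208], [0.5367, 0.2096], [0.5377, 0.2195]] [0.53079723 0.2152123 ] -0.0976094747649002
```

View pics/w4.png

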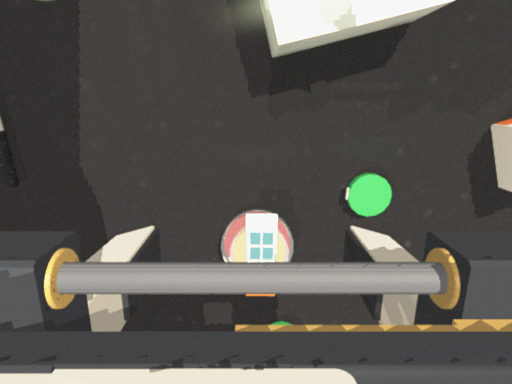

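Four wells show at (255–267,238–253): the slide is centred near (0.5436, 0.2139) at −0.10 rad, consistent with before.

```bash
python3 -m jog '[[[-0.07,0.01,0.05],0,0.3],[[-0.149,0.018,0.1],0,0.4],[[-0.149,0.018,0.18],0,0.4],[[-0.149,0.018,0.24],0,0.4],[[-0.149,0.018,0.265],0,0.4],[[-0.149,0.018,0.271],0,0.4],[[-0.149,0.018,0.271],0,1],[[-0.149,0.018,0.271],0,1],[[-0.149,0.018,0.271],0,1],[[-0.149,0.018,0.271],0,1],[[-0.149,0.018,0.271],0,1],[[-0.149,0.018,0.271],0,1]]' 20; python3 -c "
from h import *
goto(0.5436,0.2139,0.0515,np.pi-0.1)"
```

```text
time: 11.78
tool_pos: [0.5433, 0.2151, 0.2107]
tool_rot: [3.141, 0.001, 3.043]
contact_force: [-0.5, 0.3, 4.8]
opening: 0.0218
grip_force: 20.0
row [-0.001, -0.0029, 0.0] turn 0.0004 (other: +-1) t 11.78 f [-0.5  0.3  4.8] open 0.0218 grip 20.0 rot [3.141e+00 1.000e-03 3.043e+00] q6 -1.23 gp [0.5433 0.2151 0.0515]
```

```bash
python3 -m jog '[[[0,0,-0.01],0,1],[[0,0,-0.04],0,1],[[0,0,-0.1],0,1],[[0,0,-0.17],0,1],[[0,0,-0.2],0,1],[[0,0,-0.2],0,1]]' 40; python3 - <<'E'
from h import *
m=cams.camera_model("wrist");im=cams.read_camera("wrist");cv2.imwrite("pics/w5.png",im[:,:,::-1])
im=cams.read_camera("side");cv2.imwrite("pics/s5.png",cv2.resize(im[120:360,150:450],None,fx=2,fy=2)[:,:,::-1])
goto(0.494,-0.237,0.13,np.pi)
E
```

```text
time: 12.52
tool_pos: [0.5433, 0.215, 0.2911]
tool_rot: [3.141, 0.002, 3.043]
contact_force: [1.2, -0.2, -0.9]
opening: 0.0215
grip_force: 40.0
row [0.0103, -1.1364, 0.0012] turn -0.0315 (other: +-1) t 12.62 f [-0.4 -1.3 -0.8] open 0.0212 grip 40.0 rot [-3.141e+00 -1.000e-03  3.043e+00] q6 -1.23 gp [0.5429 0.2149 0.1303]
```

View pics/w5.png

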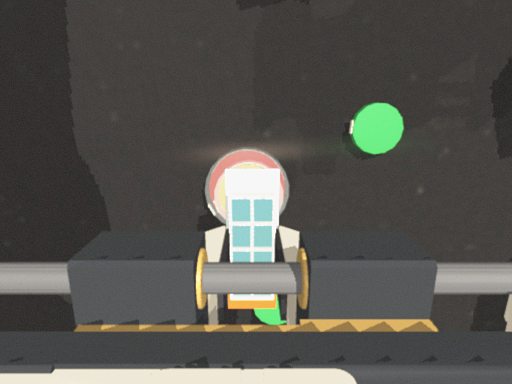

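View pics/s5.png

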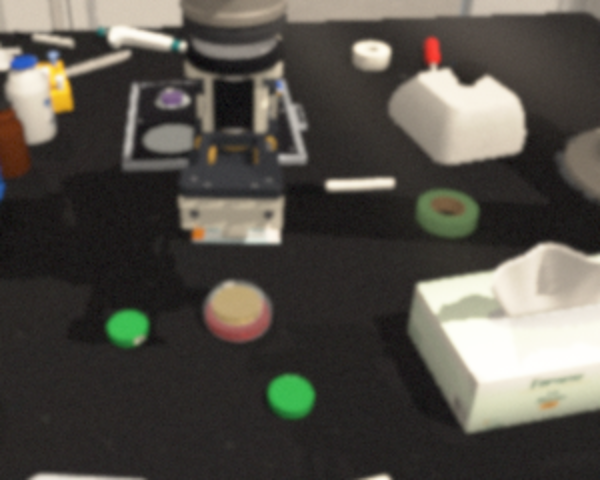

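The slide is level in the pads, with edges (226,168)–(279,168) and orange end at (252,304). The medium dish is still on the large one.

```bash
python3 -m jog '[[[0,-0.05,0],0,1],[[0,-0.15,0],0,1],[[0,-0.28,0],0,1],[[0,-0.42,0],-0.01,1],[[0,-0.56,0],-0.02,1],[[0.005,-0.7,0],-0.03,1],[[0.01,-0.84,0],-0.032,1],[[0.01,-0.94,0],-0.032,1],[[0.01,-0.99,0],-0.032,1],[[0.01,-1,0],-0.032,1],[[0.01,-1,0],-0.032,1]]' 40; python3 - <<'E'
from h import *
m=cams.camera_model("wrist");im=cams.read_camera("wrist");cv2.imwrite("pics/w6.png",im[:,:,::-1])
goto(0.494,-0.237,0.08,np.pi)
g=observe()['tool_pos'][:2]
for uv in ((252.5,168),(252.5,308)): print(world("wrist",uv,.1088,m)[:2]-g)
E
```

```text
time: 14.0
tool_pos: [0.4997, -0.1819, 0.29]
tool_rot: [3.141, -0.001, -3.139]
contact_force: [-0.7, 0.1, 0.4]
opening: 0.0211
grip_force: 40.0
row [0.015, -0.1387, 0.1272] turn 0.0009 (other: +-1) t 14.05 f [-1.2  0.   0.1] open 0.0213 grip 40.0 rot [ 3.141 -0.    -3.139] q6 -2.07 gp [ 0.4999 -0.1815  0.1309]
[-0.03736257 -0.0005965 ]
[ 0.03950806 -0.00032424]
```

View pics/w6.png

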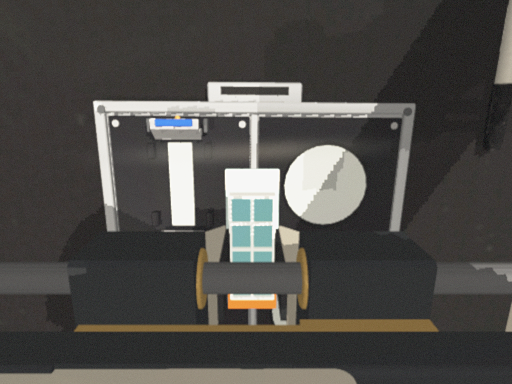

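The slide bed's pale strip runs from (180.5,142) to (183.3,226), with the near jaw at (175,125). The medium recess is at (325,185).

```bash
python3 - <<'E'
from h import *
print(world("wrist",(180.5,142),.011),world("wrist",(183.3,226),.011),world("wrist",(325.5,185),.009))
goto(0.4935,-0.237,0.08,np.pi)
E
```

```text
[ 0.46208281 -0.23589569  0.011     ] [ 0.52968543 -0.23708901  0.011     ] [ 0.49568101 -0.12379656  0.009     ]
row [0.0162, -0.1387, 0.1272] turn 0.0009 (other: +-1) t 14.05 f [-1.2  0.   0.1] open 0.0213 grip 40.0 rot [ 3.141 -0.    -3.139] q6 -2.07 gp [ 0.4999 -0.1815  0.1309]
```

```bash
python3 -m jog '[[[0.005,-0.05,0.02],0.003,1],[[0.015,-0.11,0.06],0.003,1],[[0.015,-0.138,0.11],0.003,1],[[0.015,-0.138,0.15],0.003,1],[[0.015,-0.138,0.17],0.003,1],[[0.015,-0.138,0.175],0.003,1],[[0.015,-0.138,0.175],0.003,1]]' 50; python3 -c "
from h import *
goto(0.494,-0.237,0.0355,np.pi-.01)"
```

```text
time: 14.92
tool_pos: [0.4942, -0.2375, 0.2206]
tool_rot: [-3.141, 0.001, 3.135]
contact_force: [0.3, 0.5, 0.1]
opening: 0.0209
grip_force: 50.0
row [0.0004, 0.0013, 0.0648] turn 0.001 (other: +-1) t 14.93 f [0.3 0.5 0.1] open 0.0209 grip 50.0 rot [-3.141e+00  1.000e-03  3.135e+00] q6 -2.15 gp [ 0.4942 -0.2375  0.0614]
```

```bash
python3 -m jog '[[[0,0.001,0.01],0,1],[[0,0.001,0.02],0,1],[[0,0.001,0.028],0,1],[[0,0.001,0.036],0,1],[[0,0.001,0.044],0,1],[[0,0.001,0.05],0,1],[[0,0.001,0.056],0,1],[[0,0.001,0.06],0,1],[[0,0.001,0.064],0,1],[[0,0.001,0.066],0,1],[[0,0.001,0.066],0,1]]' 55; python3 -c "
from h import *
goto(0.494,-0.237,0.0355,np.pi-.01)"
```

```text
time: 16.3
tool_pos: [0.4939, -0.2375, 0.1947]
tool_rot: [-3.141, 0.0, 3.134]
contact_force: [-1.9, 0.4, 9.7]
opening: 0.0209
grip_force: 55.0
row [-0.0001, 0.0012, -0.0001] turn 0.0008 (other: +-1) t 16.3 f [-1.9  0.4  9.7] open 0.0209 grip 55.0 rot [-3.141  0.     3.134] q6 -2.15 gp [ 0.4939 -0.2375  0.0355]
```

```bash
python3 -m jog '[[[0,0,0.003],0,1],[[0,0,0.003],0,1],[[0,0,0.003],0,1]]' 55; python3 - <<'E'
from h import *
im=cams.read_camera("side");cv2.imwrite("pics/s7.png",cv2.resize(im[140:220,200:320],None,fx=5,fy=5,interpolation=2)[:,:,::-1])
for c in("clip_a","clip_b"):print([(np.round(d['position'],4).tolist(),round(d['confidence'],2)) for d in models.pinpoint(c,"side")[:2]])
E
```

```text
time: 16.68
tool_pos: [0.4939, -0.2374, 0.1946]
tool_rot: [-3.141, 0.001, 3.134]
contact_force: [-5.5, 2.6, 19.4]
opening: 0.0207
grip_force: 55.0Traceback (most recent call last):
  File "<stdin>", line 3, in <module>
ValueError: it knows: dish_large, dish_medium, dish_small, holder_large, holder_medium, holder_slide, holder_small, slide
```

View pics/s7.png

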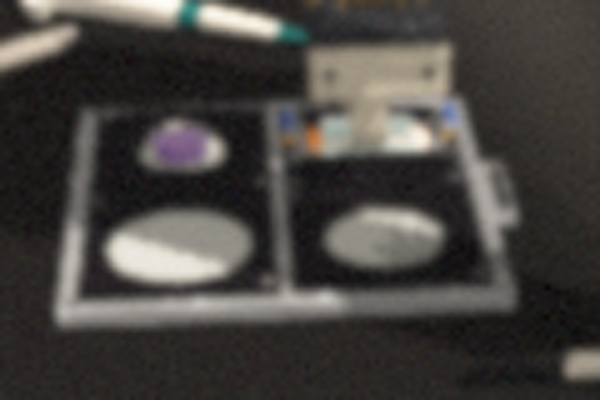

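Force rose 10 N over 0.1 mm at the seated height, so the slide is on its bed. The side view shows it lying between the jaws at (375,130). I release it.

```bash
python3 -m jog '[[[0,0,-0.003],0,1],[[0,0,-0.003],0,0.5],[[0,0,-0.003],0,0.5],[[0,0,-0.003],0,0.5],[[0,0,-0.003],0,0.5],[[0,0,-0.05],0,0.5],[[0,0,-0.15],0,0.5],[[0,0,-0.3],0,0.5],[[0.08,0,-0.35],0,0.3],[[0.08,0,-0.35],0,0.3],[[0.08,0,-0.35],0,0.3]]' 15; python3 - <<'E'
from h import *
im=cams.read_camera("wrist");cv2.imwrite("pics/w8.png",im[:,:,::-1])
goto(0.483,0.213,0.16,np.pi)
E
```

```text
time: 18.1
tool_pos: [0.462, -0.2372, 0.3323]
tool_rot: [3.141, -0.0, 3.134]
contact_force: [0.3, -0.3, -1.0]
opening: 0.0641
grip_force: 0.0
row [-0.0434, 1.1258, 0.0327] turn -0.0024 (other: +-1) t 18.15 f [ 0.7 -0.1  0.2] open 0.0638 grip 0.0 rot [ 3.141e+00 -1.000e-03  3.134e+00] q6 -2.19 gp [ 0.4622 -0.2372  0.1727]
```

View pics/w8.png

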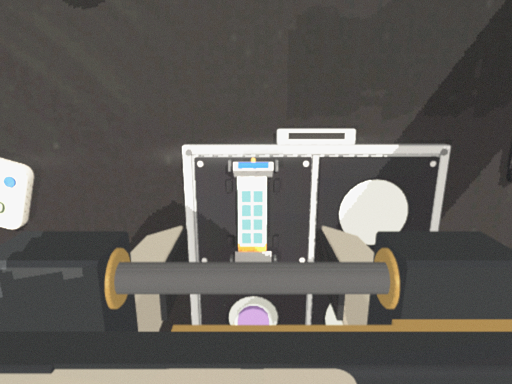

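The slide lies along the bed, with jaw noses over both the white (252,170) and orange (252,253) ends. Next, the medium dish.

```bash
python3 -m jog '[[[0,0.06,0],0,0.3],[[0,0.2,0],0,0.3],[[0,0.35,0],0,0],[[0,0.5,0],0,0],[[-0.01,0.65,0],0,0],[[-0.02,0.8,0],0,0],[[-0.03,0.93,0],0,0],[[-0.04,1,0],0,0],[[-0.04,1,0],0,0]]' 15;  python3 -m jog '[[[0,0.06,0],0,0],[[0,0.126,-0.03],0,0],[[0,0.126,-0.03],0,0],[[0,0.126,-0.03],0,0]]'; python3 - <<'E'
from stack import *
m=cams.camera_model("wrist");im=cams.read_camera("wrist");cv2.imwrite("pics/w9.png",im[:,:,::-1])
goto(0.543,0.213,0.042,np.pi)
B=(150,120,360,290)
seg(im,(17,60,80),(33,255,255),B,m,.027,'yellow')
for t in ("dish_large","dish_medium"):
    print(t,[(np.round(d['position'],4).tolist(),round(d['confidence'],2)) for d in models.pinpoint(t,"wrist")[:3]])
E
```

```text
time: 19.27
tool_pos: [0.4811, 0.1647, 0.3314]
tool_rot: [-3.142, -0.002, 3.138]
contact_force: [0.1, -0.3, -0.6]
opening: 0.0919
grip_force: 0.0
time: 19.77
tool_pos: [0.4814, 0.2121, 0.3439]
tool_rot: [-3.141, -0.001, 3.133]
contact_force: [0.0, -0.4, 1.4]
opening: 0.0914
grip_force: 0.0
row [-0.1544, 0.0042, 0.3567] turn -0.0027 (other: +-1) t 19.82 f [-0.4  0.2  0.5] open 0.0919 grip 0.0 rot [-3.141e+00 -1.000e-03  3.133e+00] q6 -1.29 gp [0.4814 0.2119 0.1848]
yellow [ 230  218   48   45 1694] cent [253.3 241.2] [0.5403 0.2123] circ [253.4 241.6  24. ] [0.5406 0.2124] rect [47. 44.] [[0.5615, 0.1899], [0.5171, 0.191], [0.5174, 0.2342], [0.5618, 0.2347]]
dish_large []
dish_medium [([0.5406, 0.2173, 0.0172], 0.58)]
```

View pics/w9.png

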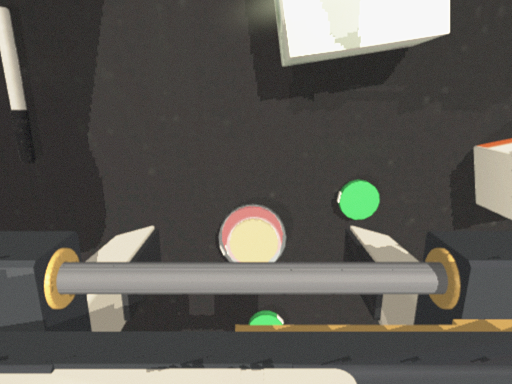

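The yellow dish is centred at (253,242) on the red one at (252,235), and is clear of the pads' path.

```bash
python3 -m jog '[[[-0.07,0.001,0.1],-0.002,0],[[-0.149,0.001,0.22],-0.002,0],[[-0.149,0.001,0.31],-0.002,0],[[-0.149,0.001,0.35],-0.002,0],[[-0.149,0.001,0.366],-0.002,0],[[-0.149,0.001,0.366],-0.002,0.5],[[-0.149,0.001,0.366],-0.002,1],[[-0.149,0.001,0.366],-0.002,1],[[-0.149,0.001,0.366],-0.002,1],[[-0.149,0.001,0.366],-0.002,1],[[-0.149,0.001,0.366],-0.002,1],[[-0.149,0.001,0.366],-0.002,1]]' 15; python3 -m jog '[[[0,0,-0.005],0,1],[[0,0,-0.03],0,1],[[0,0,-0.1],0,1],[[0,0,-0.2],0,1],[[0,0,-0.25],0,1],[[0,0,-0.25],0,1]]' 18;python3 -c "
from h import *
goto(0.4943,-0.1248,0.0335,np.pi)"
```

```text
time: 21.42
tool_pos: [0.5411, 0.2131, 0.1987]
tool_rot: [3.141, 0.001, 3.14]
contact_force: [-0.8, -0.3, 4.5]
opening: 0.0514
grip_force: 15.0
time: 22.18
tool_pos: [0.5413, 0.2131, 0.3003]
tool_rot: [3.141, 0.004, 3.14]
contact_force: [-0.3, 0.2, -0.6]
opening: 0.0513
grip_force: 18.0
row [0.1173, -0.8451, 0.2677] turn -0.0005 (other: +-1) t 22.18 f [-0.3  0.2 -0.6] open 0.0513 grip 18.0 rot [3.141 0.004 3.14 ] q6 -1.33 gp [0.5413 0.2131 0.1411]
```

```bash
python3 -m jog '[[[0.01,-0.05,0],0,1],[[0.03,-0.15,0],0,1],[[0.05,-0.28,0],0,1],[[0.07,-0.42,0],0,1],[[0.1,-0.56,0],0,1],[[0.117,-0.7,0],0,1],[[0.117,-0.8,0],0,1],[[0.117,-0.84,0.05],0,1],[[0.117,-0.845,0.13],0,1],[[0.117,-0.845,0.2],0,1],[[0.117,-0.845,0.23],0,1],[[0.117,-0.845,0.23],0,1]]' 18; python3 -c "
from h import *
goto(0.4943,-0.1248,0.0335,np.pi)"
```

```text
time: 23.68
tool_pos: [0.4931, -0.1251, 0.2054]
tool_rot: [3.141, -0.002, 3.14]
contact_force: [0.8, 1.8, -0.1]
opening: 0.051
grip_force: 18.0
row [-0.0031, 0.0008, 0.0318] turn -0.0005 (other: +-1) t 23.68 f [ 0.8  1.8 -0.1] open 0.051 grip 18.0 rot [ 3.141e+00 -2.000e-03  3.140e+00] q6 -1.97 gp [ 0.4931 -0.1251  0.0462]
```

```bash
python3 -m jog '[[[-0.003,0,0.015],0,1],[[-0.003,0,0.024],0,1],[[-0.003,0,0.028],0,1],[[-0.003,0,0.03],0,1],[[-0.003,0,0.03],0,1]]' 18; python3 -c "
from h import *
goto(0.4943,-0.1248,0.0335,np.pi)"
```

```text
time: 24.3
tool_pos: [0.495, -0.1249, 0.1944]
tool_rot: [-3.142, 0.0, 3.14]
contact_force: [0.3, -1.2, -0.1]
opening: 0.051
grip_force: 18.0
row [0.0016, 0.0002, 0.0043] turn -0.0004 (other: +-1) t 24.3 f [ 0.3 -1.2 -0.1] open 0.051 grip 18.0 rot [-3.142  0.     3.14 ] q6 -1.97 gp [ 0.495  -0.1249  0.0352]
```

```bash
python3 -m jog '[[[0,0,0.003],0,1],[[0,0,0.003],0,1],[[0,0,0.003],0,0.2],[[0,0,0.003],0,0.2],[[0,0,0.003],0,0.2],[[0,0,-0.03],0,0.2],[[0,0,-0.14],0,0.2],[[0,0,-0.28],0,0.2],[[0.08,0,-0.35],0,0.1],[[0.08,0,-0.35],0,0],[[0.08,0,-0.35],0,0]]' 15; python3 - <<'E'
from h import *
im=cams.read_camera("wrist");cv2.imwrite("pics/w10.png",im[:,:,::-1])
goto(0.47,0.213,0.18,np.pi)
E
```

```text
time: 25.68
tool_pos: [0.463, -0.1249, 0.3345]
tool_rot: [-3.142, 0.001, 3.14]
contact_force: [0.5, -0.6, -0.5]
opening: 0.0913
grip_force: 0.0
row [-0.016, 0.8447, -0.0129] turn -0.0005 (other: +-1) t 25.73 f [-0.1 -0.3 -0.4] open 0.0916 grip 0.0 rot [ 3.141 -0.     3.14 ] q6 -1.99 gp [ 0.4631 -0.1249  0.1747]
```

View pics/w10.png

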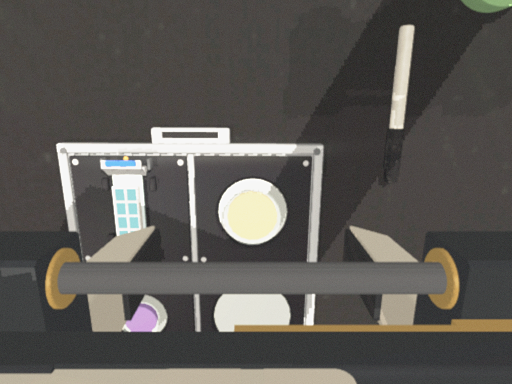

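The yellow dish (253,216) lies inside its recess (252,211). Next, the large dish.

```bash
python3 -m jog '[[[0,0.06,0],0,0],[[0,0.2,0],0,0],[[0,0.35,0],0,0],[[0,0.5,0],0,0],[[-0.016,0.65,0],0,0],[[-0.016,0.78,0],0,0],[[-0.016,0.845,0],0,0],[[-0.016,0.845,0],0,0],[[-0.016,0.845,0],0,0]]' 15; python3 - <<'E'
from stack import *
m=cams.camera_model("wrist");im=cams.read_camera("wrist");cv2.imwrite("pics/w11.png",im[:,:,::-1])
goto(0.541,0.213,0.0255,np.pi)
B=(150,120,360,262)
hsv=cv2.cvtColor(im,cv2.COLOR_RGB2HSV);k=cv2.inRange(hsv,(0,60,60),(10,255,255))|cv2.inRange(hsv,(165,60,60),(179,255,255))
r=np.zeros_like(k);r[120:262,150:360]=1;k*=r
cn,_=cv2.findContours(k,0,1);c=max(cn,key=cv2.contourArea)[:,0]
p=np.array([world("wrist",q,.013,m)[:2] for q in c if q[1]<259])
A=np.c_[2*p,np.ones(len(p))];s=np.linalg.lstsq(A,(p**2).sum(1),rcond=None)[0]
print('circle',s[:2],np.sqrt(s[2]+s[0]**2+s[1]**2),len(p),p.min(0),p.max(0))
print([(np.round(d['position'],4).tolist(),round(d['confidence'],2)) for d in models.pinpoint("dish_large","wrist")[:3]])
E
```

```text
time: 26.85
tool_pos: [0.4699, 0.2126, 0.3335]
tool_rot: [-3.141, -0.002, 3.14]
contact_force: [-0.2, 0.9, -0.9]
opening: 0.0919
grip_force: 0.0
row [-0.178, 0.0024, 0.3723] turn -0.0007 (other: +-1) t 26.9 f [ 0.1 -0.2  0.7] open 0.0918 grip 0.0 rot [-3.141e+00 -1.000e-03  3.139e+00] q6 -1.29 gp [0.47   0.2123 0.1745]
circle [0.53909316 0.21078365] 0.029201969030874988 103 [0.50988665 0.18138048] [0.54760217 0.23994552]
[([0.5408, 0.209, 0.0018], 0.94)]
```

View pics/w11.png

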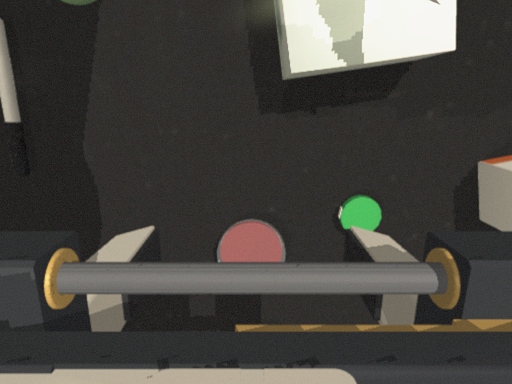

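The red dish alone is at (252,253), centre about (0.540, 0.211), with clear room for both fingers.

```bash
python3 -m jog '[[[-0.08,-0.003,0.1],0,0],[[-0.175,-0.003,0.22],0,0],[[-0.175,-0.003,0.31],0,0],[[-0.175,-0.003,0.36],0,0],[[-0.175,-0.003,0.374],0,0],[[-0.175,-0.003,0.374],0,0],[[-0.175,-0.003,0.374],0,1],[[-0.175,-0.003,0.374],0,1],[[-0.175,-0.003,0.374],0,1],[[-0.175,-0.003,0.374],0,1],[[-0.175,-0.003,0.374],0,1],[[-0.175,-0.003,0.374],0,1]]' 18; python3 -m jog '[[[0,0,-0.005],0,1],[[0,0,-0.03],0,1],[[0,0,-0.1],0,1],[[0,0,-0.2],0,1],[[0,0,-0.27],0,1],[[0,0,-0.27],0,1]]' 20;python3 -c "
from h import *
goto(0.6058,-0.1250,0.034,np.pi)"
```

```text
time: 28.45
tool_pos: [0.5399, 0.2119, 0.1852]
tool_rot: [3.141, 0.001, 3.14]
contact_force: [0.5, -0.1, 5.9]
opening: 0.065
grip_force: 18.0
time: 29.2
tool_pos: [0.5402, 0.212, 0.2954]
tool_rot: [3.14, 0.005, 3.14]
contact_force: [0.6, -0.6, -0.1]
opening: 0.0649
grip_force: 20.0
row [-0.1637, -0.8426, 0.2551] turn -0.0004 (other: +-1) t 29.2 f [ 0.6 -0.6 -0.1] open 0.0649 grip 20.0 rot [3.14  0.005 3.14 ] q6 -1.33 gp [0.5402 0.212  0.1362]
```

```bash
python3 -m jog '[[[-0.01,-0.05,0],0,1],[[-0.03,-0.15,0],0,1],[[-0.06,-0.28,0],0,1],[[-0.09,-0.42,0],0,1],[[-0.12,-0.56,0],0,1],[[-0.15,-0.7,0],0,1],[[-0.163,-0.8,0],0,1],[[-0.163,-0.84,0.05],0,1],[[-0.163,-0.842,0.13],0,1],[[-0.163,-0.842,0.19],0,1],[[-0.163,-0.842,0.21],0,1],[[-0.163,-0.842,0.22],0,1]]' 20; python3 -c "
from h import *
goto(0.6058,-0.125,0.035,np.pi)"
```

```text
time: 30.7
tool_pos: [0.6043, -0.1256, 0.204]
tool_rot: [3.141, -0.001, 3.14]
contact_force: [-0.0, -0.2, -0.2]
opening: 0.0651
grip_force: 20.0
row [-0.0039, 0.0015, 0.0244] turn -0.0006 (other: +-1) t 30.7 f [-0.  -0.2 -0.2] open 0.0651 grip 20.0 rot [ 3.141e+00 -1.000e-03  3.140e+00] q6 -1.9 gp [ 0.6043 -0.1256  0.0448]
```

```bash
python3 -m jog '[[[-0.003,0.001,0.013],0,1],[[-0.003,0.001,0.02],0,1],[[-0.003,0.001,0.023],0,1],[[-0.003,0.001,0.023],0,1],[[-0.003,0.001,0.023],0,1]]' 20; python3 -c "
from h import *
goto(0.6058,-0.125,0.0345,np.pi)"
```

```text
time: 31.32
tool_pos: [0.6058, -0.1247, 0.1957]
tool_rot: [-3.142, 0.0, 3.14]
contact_force: [0.2, 0.7, -0.4]
opening: 0.0653
grip_force: 20.0
row [-0.0001, -0.0009, 0.0051] turn -0.0004 (other: +-1) t 31.32 f [ 0.2  0.7 -0.4] open 0.0653 grip 20.0 rot [-3.142  0.     3.14 ] q6 -1.9 gp [ 0.6058 -0.1247  0.0365]
```

```bash
python3 -m jog '[[[0,0,0.005],0,1],[[0,0,0.005],0,1],[[0,0,0.005],0,0.1],[[0,0,0.005],0,0.1],[[0,0,0.005],0,0.1],[[0,0,-0.03],0,0.1],[[0,0,-0.14],0,0],[[0,0,-0.28],0,0],[[0.2,0,-0.4],0,0],[[0.35,0,-0.45],0,0],[[0.35,0,-0.45],0,0],[[0.35,0,-0.45],0,0]]' 15; python3 - <<'E'
from h import *
s=observe();print(s['time'],s['tool_pos'])
m=cams.camera_model("wrist");im=cams.read_camera("wrist");cv2.imwrite("pics/w12.png",im[:,:,::-1])
hsv=cv2.cvtColor(im,cv2.COLOR_RGB2HSV)
for n,lo,hi,z in (('violet',(120,40,40),(160,255,255),.021),('yellow',(17,60,80),(33,255,255),.022),('red',(0,60,60),(10,255,255),.023)):
    k=cv2.inRange(hsv,lo,hi);k[320:]=0;_,l,st,c=cv2.connectedComponentsWithStats(k)
    i=1+np.argmax(st[1:,4]);print(n,st[i],world("wrist",c[i],z,m)[:2].round(4))
E
```

```text
time: 32.83
tool_pos: [0.4644, -0.1244, 0.3778]
tool_rot: [-3.14, 0.003, 3.139]
contact_force: [0.3, -0.2, -0.1]
opening: 0.0922
grip_force: 0.0
32.825 [ 0.4644436  -0.12440963  0.37777364]
violet [141 294  26  12 244] [ 0.6117 -0.2356]
yellow [ 425  247   36   63 1159] [0.5859 0.0868]
red [227 294  52  24 991] [ 0.6168 -0.125 ]
```

View pics/w12.png

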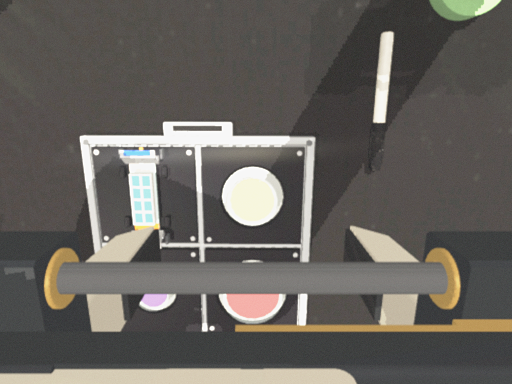

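All four are in place in this view: yellow (253,199), red (252,297), violet (154,298), slide (144,195). I move clear and measure from the top.

```bash
python3 -m jog '[[[0,0.2,-0.05],0,0],[[0,0.5,-0.05],0,0],[[0,0.8,-0.05],0,0],[[0,0.8,-0.05],0,0],[[0,0.8,-0.05],0,0],[[0,0.8,-0.05],0,0],[[0,0.8,-0.05],0,0],[[0,0.8,-0.05],0,0]]' ; python3 - <<'E'
from h import *
im=cams.read_camera("top");hsv=cv2.cvtColor(im,cv2.COLOR_RGB2HSV)
for n,lo,hi,z,h in (('violet',(120,40,40),(160,255,255),.020,(.6055,-.237)),('yellow',(17,50,80),(33,255,255),.021,(.4943,-.1248)),('red',(0,50,60),(10,255,255),.022,(.606,-.125)),('teal',(80,50,60),(104,255,255),.0235,(.494,-.237))):
    k=cv2.inRange(hsv,lo,hi);r=np.zeros_like(k);r[170:256,288:376]=255;k&=r
    ys,xs=np.where(k);p=world("top",(xs.mean(),ys.mean()),z)[:2];print(n,len(xs),p.round(4),'off mm',((p-h)*1e3).round(1))
c=im[150:270,275:390];cv2.imwrite("pics/t13.png",cv2.resize(c,None,fx=5,fy=5,interpolation=2)[:,:,::-1])
E
```

```text
time: 33.88
tool_pos: [0.4666, 0.1945, 0.3952]
tool_rot: [-3.141, -0.0, 3.139]
contact_force: [-0.2, 0.4, -0.2]
opening: 0.0919
grip_force: 0.0
violet 105 [ 0.6034 -0.2358] off mm [-2.1  1.2]
yellow 261 [ 0.4979 -0.1361] off mm [  3.6 -11.3]
red 396 [ 0.6055 -0.1239] off mm [-0.5  1.1]
teal 72 [ 0.4932 -0.2367] off mm [-0.8  0.3]
```

View pics/t13.png

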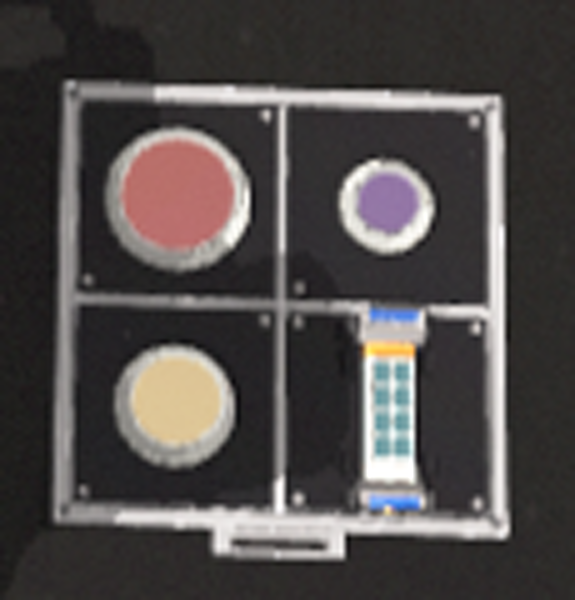

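The top view shows red, yellow and violet seated in their recesses and the slide between both jaws. The "yellow" offset is only the orange slide end getting into the mask.

```bash
python3 -c "
from cell import robot
print(robot.hand_in())"
```

```text
the job is handed in; nothing more can be done
None
```

I handed the job in at about 34 s with all three dishes in their recesses and the slide pressed onto its bed between both jaws; the hand-in returned no verdict, and I judged the jaws closed only from the pictures and the press force.

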